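# Hold the tester's sprung cover at the index

### The arm

A 6-joint arm with a two-finger parallel gripper is mounted at the origin on the work surface; the furniture and walls round the work are solid. World frame = base frame: x ahead of the robot, y to its left, z up, the work surface at z = 0. Lengths are in mm, angles in rad, forces in N, time in s.
With the tool pointing down it reaches from about 350 to 850 mm from the base axis. Payload 8.1 kg.
Tool frame: the origin (TCP) lies at the very end of the fingers, on their centre line; the grasp point (between the pads) lies arm.grip_point_offset behind it (arm.grip_point_offset is the distance from the TCP to the grasp point, in mm); z points along the fingers, y is the line along which they close (so a half turn about z gives the same grasp; the last joint's range is limited). The gripper opens to 93 mm and grips with 3 to 60 N. Pads are 15 mm wide; open, the fingers measure 128 mm over their backs; the gripper's body (75 mm by 188 mm) begins 65 mm behind the grasp point.
Start: joints at [1.094, 0.13, 1.488, -0, 1.523, -0.085], TCP at [229.091, 554.547, 218.635] pointing down, gripper open.
Joint ranges: [-2.96, 2.96], [-0.89, 2.26], [0.02, 2.5], [-1.34, 4.48], [0, 2.73], [-2.66, 2.66]. Speed limits (rad/s): [2.39, 2.39, 2.79, 3.14, 3.14, 3.14].

### API

Orientations are given as [roll, pitch, yaw] about the fixed x, y, z axes, in that order (R = Rz(yaw) Ry(pitch) Rx(roll)).
In Python, from plant import arm, eyes, order gives the robot as it stands. The module is installed in compiled form; this text tells all that it offers.
- The arm moves only by the shell command python3 -m pendant 'ROWS' [FORCE]. ROWS is JSON, a list of rows, each a list of 5 numbers: the gripper's target within -1 to 1 (fully open at 1, half-way at 0, shut at -1), then the shift along the tool's x, y, z in mm, then the turn about the tool's z in degrees. In form: [[gripper, x, y, z, turn], ...]. A call has 1 to 12 rows; each row is the pose to reach, as a shift and turn from the pose commanded when the call began, along the tool's axes at that moment; what a row does not reach only later rows make up. A row lasts 1/8 s, in which the tool goes at most 62.5 mm and 10.7 degrees, less where a joint would pass 70% of its speed; a pose out of reach is approached as far as the arm can. A call with a gripper value outside its range is refused whole. The fingers move at their own pace and stop on an object; FORCE is the grip in N (left out, the last holds). Time passes only in rows, so rows that repeat a pose let the fingers close. It gives the time, the measured TCP pose, the force, the opening and the grip force at its end, in the units of the state.
- arm.sense(): the state, without advancing time (a new reading comes with each control period).
- eyes.capture(name): name is "scene" or "top" or "wrist"; returns a dict with "img" (480x640x3 uint8, blue, green, red), "vertical_fov" (degrees; the focal length in pixels is half the picture's height over the tangent of half this angle, whatever the lens; pixels are square), "cx", "cy" (the principal point, pixels), "rvec" (rotation vector, rad) and "tvec" (3), from world to camera coordinates, as OpenCV has them; the wrist camera has in their place "tool_from_camera" (4x4, takes a point from camera to tool coordinates, whose origin is the TCP and whose axes are the flange's). Camera axes: x right, y down, z forward; pixel columns grow to the right and rows downward; lengths in mm; the calibration is good to about 2 mm. The wrist camera is an equidistant fisheye: a pixel r from the principal point sees the ray r / f radians off the axis. A picture is of the moment at which its call begins: read the wrist's pose just before it. There is no depth.
- order.job_done(): hands the job in; it is judged then, once.
Trained networks look in a picture, given as the dict that the camera call returned (one of the last four; its "shot" number tells which), for a name from the list of things; names that differ only in an ending like _2 or _b are one class to them, and where a whole thing is asked for, a point or a joint stands for the part that bears it (a point fixed in the world has none). Each returns a list of dicts, best first, with "conf" (0 to 1); they miss things now and then, are a little off and sometimes report something else, mostly with a low value. They report only what shows in the picture. A call takes as long as a camera call.
- eyes.boxes_of(picture, target): "rect" ([left, top, width, height] in pixels, round what is visible of it).
The state is a dict: "clock": time; "qpos": joint angles; "dq": joint speeds; "joint_torque": joint torques, N m; "eef_pos": TCP position; "orientation": TCP orientation; "contact_force": force on the tool from outside, world axes, zero at the start; "ft_torque": the same for the moment, N m; "grip_width": finger opening in mm; "finger_force": force on a finger pad.
Only numpy, scipy, OpenCV 4.12 (cv2) and the standard library are available. Lean on these libraries where they do the work, as an engineer would, in place of code of your own. Each camera call takes 0.05 s, during which the arm holds its last target. There are 200 camera calls.

### The job

Free the wood moisture tester by sliding its transport lock, on the right-hand side, all the way back to its end stop. Then lift the sprung cover by the drum grip at its front until the cover lies in line with the dark pointed index arm inside the wire sector on its left side, and hold it still there: finish while holding it, for it falls shut when let go. Leave the index arm where it is set and do not disturb the things lying round the tester.

Things in the scene. Friction and masses are not known exactly. Their poses are not given: they have to be found in the camera images.
- tester: Grey box 130 mm deep (x), 190 mm wide (y), fixed to the bench, cover on top at 100 mm height. Origin under the centre of the box, on the bench; x points from the front to the hinge at the back, y to its left, z up. Its place and yaw vary. All mechanisms below keep to these axes. On the left an upright wire sector, up to 205 mm high, stands 121 mm from the middle plane with the index arm just inside it.
- cover (a joint): Angle of the aluminium cover (rad): 0 shut and level, grows as its front rises, at most 1.2. It turns about a level axis along the tester's y at the back. A spring pulls it shut with 0.3 N m when shut plus 0.5 N m per rad, besides its weight (0.2 kg); lifting at the drum takes about 2.5 to 7 N. It falls shut when let go. The lock's tongue blocks it until the lock has moved about 31 mm from its front end.
- cover_grip (a point): Centre of the cover's grip: a black drum 24 mm in diameter and 28 mm long, its axis along the tester's y, carried 45 mm in front of the cover's front edge on a bar 10 mm wide. It may be pinched across its two flat ends (28 mm) from above and turns easily between the pads, so that the tool can stay upright. When shut it is 94 mm above the bench. It turns with the cover: its x points from the drum to the hinge.
- cover_hinge (a point): Middle of the cover's hinge axis, 62 mm behind the tester's centre and 94 mm above the bench. The drum's centre circles it at 175 mm.
- lock (a joint): Travel of the transport lock (m): 0 at the front (locked), 0.050 at its back end stop (free). It slides along the tester's +x and stays where it is left; about 2 N moves it. It starts up to 12 mm from the front end.
- lock_grip (a point): Point on the lock's grip 8 mm below its top: a black upright lug 24 mm along x, 14 mm along y, its top 140 mm above the bench, on the track on the tester's right side (113 mm from the middle plane). A steel tongue reaches from its foot over the cover's ear, its top 108 mm above the bench, so fingertips that stay above 110 mm clear everything beside the lug.
- index (a joint): Angle of the index arm (rad), measured as the cover's: 0 level, grows upward. Set between 0.45 and 0.85; a stiff hinge keeps it. When the cover's angle equals it, the cover's side edge and the arm lie in one line.
- index_tip (a point): Pointed tip of the index arm, a thin dark steel arm on the cover's own axis, 107 mm left of the middle plane, tip 117 mm from the axis. Its x points from the tip to the axis.
- offcut_5: Pale wooden offcut 90x60x22 mm, in front of the tester on the left; a loose bystander, origin under its centre. Leave it alone.
- wax_tin: Flat round tin, 86 mm across, 35 mm high, in front of the tester on the right; a loose bystander, origin under its centre. Leave it alone.
- sanding_block: Cork sanding block 116x64x32 mm, left of the tester; a loose bystander, origin under its centre. Leave it alone.
- masking_tape: Roll of masking tape 104 mm across, 25 mm high, right of the tester; a loose bystander, origin under its centre. Leave it alone.
- offcut_4: Dark wooden stick 190x20x20 mm, in front of the tester; a loose bystander, origin under its centre. Leave it alone.

How it is judged (in metres and radians):
On the way, in this order (a step that is already met when the one before it is completed fails the run):
1. the lock is slid back to its end stop with the cover still shut (value of joint lock above 0.045 m and value of joint cover below 0.08 rad), for 0.2 s.
2. the cover is lifted into line with the index arm (angle between the x axis of cover_grip and the x axis of index_tip, either way round below 0.08 rad and contact force between the fingers and tester above 0.8 N), for 0.2 s.
At the end, for the whole second after the job is handed in: The lock is within 5 mm of its back end stop; the cover is within 0.08 rad (4.6 degrees) of the index arm and still (under 0.1 rad/s); the fingers bear on it with more than 0.8 N; the index arm's tip is within 12 mm of where it was set (all of step 2 and value of joint lock above 0.045 m and velocity of joint cover between -0.1 and 0.1 rad/s and distance of index_tip from where it was at the start of the episode below 0.012 m); the arm keeps its last pose, push and grip.
It fails at once if one of the five loose things round the tester is shoved more than 30 mm (distance of any of offcut_5, wax_tin, sanding_block, masking_tape, offcut_4 from where it was at the start of the episode above 0.03 m).
It fails at once if the index arm is shifted by more than 12 mm (distance of index_tip from where it was at the start of the episode above 0.012 m).
It also fails if it takes over 42 s, if anything falls off the work surface, if the arm or the gripper's body presses on something with over 40 N, if the wrist force passes 120 N, or if a joint passes its speed limit or range.

## Working session

There is one attempt and no reset: what is moved stays moved. The work goes in short steps, Python scripts to look and compute and a shell command to move; the robot and the scene stay as the last step left them, time stands still between calls to the robot, and variables do not carry over. Pictures are saved under pics/ and viewed, at most 10 in all, crops included, and the job is handed in when it is done.

```bash
mkdir -p pics; cat > h.py <<'E'
import numpy as np,cv2
from plant import arm,eyes,order
from scipy.spatial.transform import Rotation as R
def cam(p):
    f=240/np.tan(np.radians(p["vertical_fov"])/2)
    return np.array([[f,0,p["cx"]],[0,f,p["cy"]],[0,0,1]]),np.array(p["rvec"],float).ravel(),np.array(p["tvec"],float).ravel()
def proj(p,X):
    K,r,t=cam(p); return cv2.projectPoints(np.array(X,float).reshape(-1,1,3),r,t,K,None)[0].reshape(-1,2)
def onz(p,uv,z):
    K,r,t=cam(p);M=cv2.Rodrigues(r)[0];c=-M.T@t;d=M.T@np.linalg.solve(K,[uv[0],uv[1],1]);return c+d*(z-c[2])/d[2]
E
python3 - <<'E'
from h import *
print(arm.sense(),arm.grip_point_offset)
for n in ["scene","top"]:
    p=eyes.capture(n);cv2.imwrite(f"pics/{n}0.png",p["img"])
    print(n,cam(p)[0][0,0],p["cx"],p["cy"],p["rvec"],p["tvec"])
    for t in ["tester","cover","cover_grip","lock_grip","lock","index_tip","index"]:
        print(t,[(np.round(b["rect"]).tolist(),round(b["conf"],2)) for b in eyes.boxes_of(p,t)[:2]])
E
```

```text
{'clock': 0.0, 'qpos': array([ 1.09358084e+00,  1.31186091e-01,  1.48930986e+00, -2.61964652e-05,
        1.52296946e+00, -8.54100211e-02]), 'dq': array([ 0.0018075 ,  0.00146468, -0.00054708,  0.00121648, -0.00080583,
        0.00119449]), 'joint_torque': array([ 1.20232322e-03, -5.59852123e+01, -4.91753054e+01,  7.71704572e-02,
        3.57221067e-02, -1.59681927e-04]), 'eef_pos': array([228.84193915, 554.01927121, 217.55576023]), 'orientation': array([-3.13972449e+00, -1.33688670e-04,  2.74978834e+00]), 'contact_force': array([ 0.34780279,  1.1379431 , -0.31791603]), 'ft_torque': array([ 0.01049914, -0.00331558,  0.04507558]), 'finger_force': 0.0, 'grip_width': 93.23780332111822} 18.8
scene 608.0634188245992 318.7417532552176 246.08401359083004 [ 2.10122606 -0.65123202  0.3659303 ] [-431.80718031  247.23217356  891.34617593]
tester [([314.0, 182.0, 146.0, 170.0], 0.6)]
cover [([320.0, 232.0, 127.0, 86.0], 0.71)]
cover_grip [([319.0, 230.0, 130.0, 88.0], 0.58)]
lock_grip [([403.0, 286.0, 28.0, 31.0], 0.95)]
lock [([401.0, 282.0, 25.0, 35.0], 0.72)]
index_tip []
index [([331.0, 217.0, 44.0, 16.0], 0.46)]
top 485.7830298249269 318.5348478369091 240.06994728487015 [ 2.20376797 -2.14786018  0.04655274] [  14.33725772  524.64883415 1061.68030174]
tester [([317.0, 174.0, 129.0, 96.0], 0.72)]
cover [([336.0, 179.0, 101.0, 89.0], 0.72)]
cover_grip [([339.0, 184.0, 101.0, 85.0], 0.74)]
lock_grip [([427.0, 216.0, 19.0, 14.0], 0.73)]
lock [([426.0, 215.0, 17.0, 20.0], 0.74)]
index_tip [([330.0, 177.0, 4.0, 13.0], 0.56), ([337.0, 181.0, 99.0, 88.0], 0.38)]
index []
```

```bash
python3 - <<'E'
import cv2
a=cv2.imread("pics/scene0.png");b=cv2.imread("pics/top0.png")
cv2.imwrite("pics/s1.png",cv2.resize(a[150:400,230:530],None,fx=2.4,fy=2.4,interpolation=2))
cv2.imwrite("pics/t1.png",cv2.resize(b[130:350,250:530],None,fx=2.6,fy=2.6,interpolation=2))
E
```

```text
(no output)
```

View pics/s1.png

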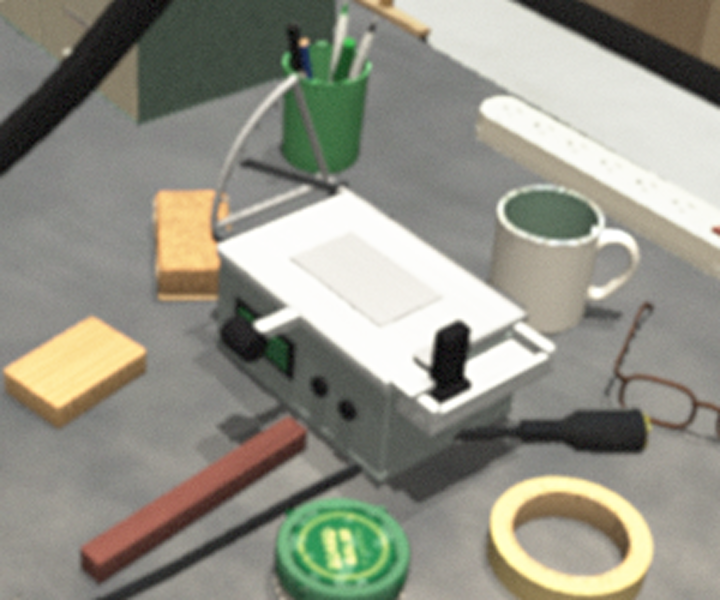

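View pics/t1.png

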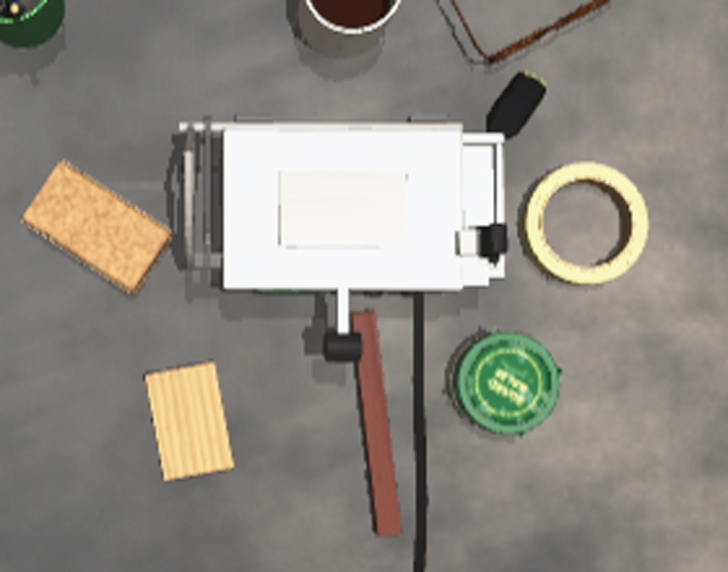

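The scene crop shows the drum at (243,338), the lug at (450,360) and the dark index arm from about (343,188) to its tip at (242,161). The top crop shows the cover's corners at (223,128) to (462,290), the drum at (343,346) and the lug at (494,240). The stick lies next to the drum, lower down.

```bash
cat > fit.py <<'E'
from h import *
from scipy.optimize import least_squares
s=eyes.capture("scene");t=eyes.capture("top")
S=lambda u,v:(230+u/2.4,150+v/2.4)
T=lambda u,v:(250+u/2.6,130+v/2.6)
def W(q,P):
    c,n=np.cos(q[2]),np.sin(q[2]);P=np.array(P,float)
    return np.c_[q[0]+c*P[:,0]-n*P[:,1],q[1]+n*P[:,0]+c*P[:,1],P[:,2]]
def pts(q):
    x,y,yaw,w,b,l,a=q
    C=[[-68,w,100],[b,w,100],[b,-w,100],[-68,-w,100],[-113,0,94],[l,-113,140],[62-117*np.cos(a),107,94+117*np.sin(a)]]
    return W(q,C)
ot=np.array([T(223,290),T(223,128),T(462,128),T(462,288),T(343,346)])
os_=np.array([S(220,243),S(343,190),S(525,315),S(389,385),S(243,338),S(455,324),S(242,161)])
def res(q):
    X=pts(q);return np.r_[(proj(t,X[:5])-ot).ravel(),(proj(s,X)-os_).ravel()]
q0=onz(t,T(343,210),100)
r=least_squares(res,[q0[0],q0[1],0,95,65,-30,.6],loss="soft_l1",x_scale=[50,50,.3,10,10,10,.3])
q=r.x;print(np.round(q,3));print(np.round(res(q).reshape(-1,2),1).tolist())
X=pts(q);print("drum",X[4],"lug",X[5],"tip",X[6]);print("lug px top",(proj(t,X[5:6])-[250,130])*2.6, "tip",(proj(t,X[6:7])-[250,130])*2.6)
E
python3 fit.py
```

```text
[ 5.88276e+02 -1.04934e+02  2.40000e-02  9.57280e+01  5.86310e+01
 -3.06240e+01  5.38000e-01]
[[0.6, -0.7], [0.6, 0.5], [1.8, 0.3], [2.6, 0.1], [1.1, -0.1], [-2.6, -0.9], [0.6, -1.1], [-0.4, -1.7], [-0.4, -2.3], [0.3, -0.8], [0.1, 0.1], [-1.5, -0.4]]
drum [ 475.30863383 -107.65116017   94.        ] lug [ 560.37814501 -218.63750942  140.        ] tip [547.23964367   1.11008619 153.94925848]
lug px top [[501.91488809 235.56449911]] tip [[210.51822745 244.03453788]]
```

```bash
cat > go.py <<'E'
import sys
from h import *
# usage: x y z yaw -> shift in tool axes
g=np.array(list(map(float,sys.argv[1:4])));yaw=float(sys.argv[4])
s=arm.sense();M=R.from_euler("xyz",s["orientation"])
d=M.inv().apply(g-s["eef_pos"]);dr=(M.inv()*R.from_euler("xyz",[np.pi,0,yaw])).as_rotvec()
print(np.round(d,1),"turn",np.round(np.degrees(dr),1),"t",s["clock"],s["eef_pos"].round(1))
E
python3 go.py 555 -219 260 3.166
```

```text
[-596.6 -590.5  -41.4] turn [  0.    0.  -23.8] t 0.9 [229.1 554.6 218.7]
```

```bash
python3 -m pendant '[[1,-40,-40,-41,-8],[1,-80,-80,-41,-16],[1,-597,-590,-41,-24],[1,-597,-590,-41,-24],[1,-597,-590,-41,-24],[1,-597,-590,-41,-24],[1,-597,-590,-41,-24],[1,-597,-590,-41,-24],[1,-597,-590,-41,-24],[1,-597,-590,-41,-24],[1,-597,-590,-41,-24],[1,-597,-590,-41,-24]]' 20; python3 go.py 555 -219 260 3.166
```

```text
clock: 2.4
eef_pos: [516.6, -127.5, 260.0]
orientation: [-3.141, 0.001, -3.115]
contact_force: [-0.2, -0.2, 1.0]
grip_width: 93.0
finger_force: 0.0
[-35.9 -92.5   0. ] turn [-0.   0.1  0.1] t 2.4 [ 516.6 -127.5  260. ]
```

Here the gripper is above the tester and roughly between the drum and the lug, so I take a wrist picture to refine the fit.

```bash
python3 -m pendant '[[1,-36,-40,0,0],[1,-36,-40,0,0],[1,-36,-40,0,0]]' >/dev/null; cat >> h.py <<'E'
def wrist():
    s=arm.sense();p=eyes.capture("wrist");M=R.from_euler("xyz",s["orientation"]).as_matrix()
    A=np.eye(4);A[:3,:3]=M;A[:3,3]=s["eef_pos"];p["wc"]=A@np.array(p["tool_from_camera"]);return p
def wproj(p,X):
    f=240/np.tan(np.radians(p["vertical_fov"])/2);C=np.linalg.inv(p["wc"])
    x=np.atleast_2d(X)@C[:3,:3].T+C[:3,3];r=np.hypot(x[:,0],x[:,1]);th=np.arctan2(r,x[:,2])
    return np.c_[p["cx"]+f*th*x[:,0]/r,p["cy"]+f*th*x[:,1]/r]
E
python3 - <<'E'
from h import *
import pickle
p=wrist();print(p["vertical_fov"],p["cx"],p["cy"],p["wc"].round(2).tolist())
pickle.dump({k:p[k] for k in("img","vertical_fov","cx","cy","wc")},open("w1.pkl","wb"))
cv2.imwrite("pics/w1.png",p["img"])
q=[588.3,-104.9,.024]
def W(q,P):
    c,n=np.cos(q[2]),np.sin(q[2]);P=np.array(P,float)
    return np.c_[q[0]+c*P[:,0]-n*P[:,1],q[1]+n*P[:,0]+c*P[:,1],P[:,2]]
print(wproj(p,W(q,[[-113,0,94],[-30.6,-113,140],[-68,95,100],[-68,-95,100],[60,-95,100]])).round(1).tolist())
for t in ["cover_grip","lock_grip","lock"]:
    print(t,[(np.round(b["rect"]).tolist(),round(b["conf"],2)) for b in eyes.boxes_of(p,t)[:2]])
E
```

```text
65.70646984690485 319.8989038537279 236.07975888536762 [[-0.03, 0.96, 0.26, 479.02], [1.0, 0.03, 0.01, -166.39], [0.0, 0.26, -0.97, 425.68], [0.0, 0.0, 0.0, 1.0]]
[[385.7, 136.3], [252.2, 238.9], [482.7, 189.8], [278.6, 186.1], [282.4, 316.6]]
cover_grip [([262.0, 123.0, 221.0, 195.0], 0.8)]
lock_grip [([245.0, 206.0, 41.0, 45.0], 0.74)]
lock [([247.0, 207.0, 41.0, 50.0], 0.66)]
```

View pics/w1.png

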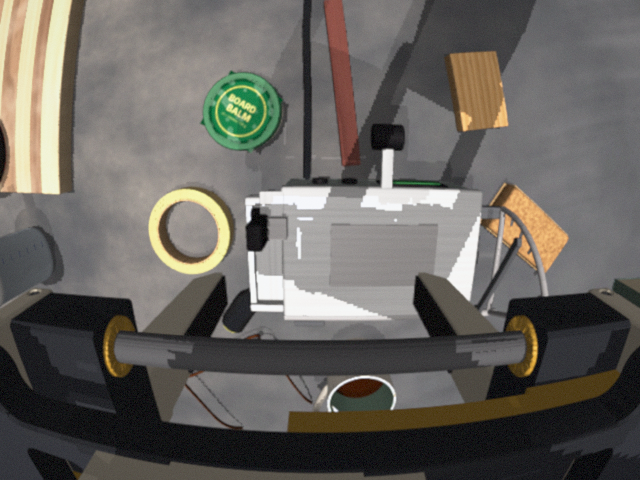

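The wrist picture shows the drum at (388,138), the cover's corners at (481,190), (283,187) and (286,318), the lug around (257,230), and the index tip near (518,240). I'll refit with all three views and overlay the model.

```bash
cat > fit2.py <<'E'
import pickle
exec(open("fit.py").read().split("q0=onz")[0])
w=pickle.load(open("w1.pkl","rb"))
ow=np.array([(481,190),(283,187),(286,318),(388,138),(518,240)],float)
def res2(q):
    X=pts(q);return np.r_[res(q)/1.0,((wproj(w,X[[0,3,2,4,6]])-ow)/1.2).ravel()]
r=least_squares(res2,[588,-105,.02,95,60,-30,.55],loss="soft_l1",x_scale=[50,50,.3,10,10,10,.3])
q=r.x;print(np.round(q,3));print(np.round(res2(q).reshape(-1,2),1).tolist())
l=q[5]
box=W(q,[[l+a,-113+b,z] for z in(110,140) for a,b in((-12,-7),(12,-7),(12,7),(-12,7))])
out=[]
for im,P,c in((w["img"],wproj(w,box),(257,230)),(t["img"],proj(t,box),(436,222)),(s["img"],proj(s,box),(415,300))):
    x0,y0=c[0]-30,c[1]-35;k=cv2.resize(im[y0:y0+70,x0:x0+60],None,fx=4,fy=4,interpolation=2);k2=k.copy();P=((P-[x0,y0]+.5)*4).astype(int)
    cv2.polylines(k,[P[4:]],1,(0,0,255));cv2.polylines(k,[P[:4]],1,(0,255,0));out.append(np.vstack([k,k2]))
cv2.imwrite("pics/lug.png",np.hstack(out))
X=pts(q);print(X[4:])
E
python3 fit2.py
```

```text
[ 5.89252e+02 -1.03985e+02  2.50000e-02  9.30820e+01  5.90080e+01
 -3.12240e+01  5.63000e-01]
[[1.5, -1.2], [1.4, -0.1], [-0.0, -0.4], [0.8, -0.4], [0.7, -0.6], [-1.6, -0.6], [1.7, -0.9], [-1.3, -3.1], [-1.4, -3.7], [0.5, -1.3], [-0.1, -0.3], [-0.6, -2.3], [0.6, 0.6], [-1.0, 0.2], [-0.6, -1.1], [-1.2, -0.5], [1.1, -1.2]]
[[ 476.28660532 -106.76392497   94.        ]
 [ 560.81701243 -217.71877347  140.        ]
 [ 549.707458      2.0744967   156.47293655]]
```

View pics/lug.png

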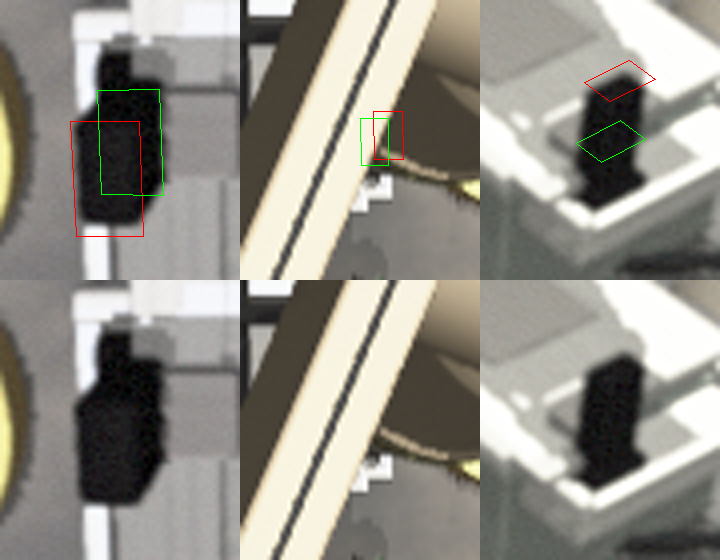

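```bash
python3 go.py 558.5 -216.5 114.5 3.1666
```

```text
[ -3.8 -53.  146.1] turn [-0.   0.1  0.2] t 3.075 [ 553.1 -163.6  260.5]
```

```bash
python3 -m pendant '[[1,-4,-53,20,0],[1,-4,-53,60,0],[1,-4,-53,100,0],[1,-4,-53,130,0],[1,-4,-53,146,0],[1,-4,-53,146,0],[-0.3,-4,-53,146,0],[-0.8,-4,-53,146,0],[-0.8,-4,-53,146,0],[-1,-4,-53,146,0],[-1,-4,-53,146,0],[-1,-4,-53,146,0]]' 15
```

```text
clock: 4.58
eef_pos: [558.5, -217.2, 113.6]
orientation: [3.142, -0.0, -3.115]
contact_force: [0.5, -0.1, 0.5]
grip_width: 37.7
finger_force: 0.0
```

```bash
python3 - <<'E'
from h import *
print(arm.sense())
E
```

```text
{'clock': 4.575, 'qpos': array([-4.56480868e-01,  1.99879773e-01,  1.60601624e+00,  1.77708083e-05,
        1.33583078e+00, -2.05430818e+00]), 'dq': array([ 1.04091242e-04, -1.76316119e-05,  1.76537843e-03, -4.78715174e-04,
        2.18152114e-04,  8.90096029e-04]), 'joint_torque': array([ 9.08320872e-04, -5.72305369e+01, -4.68800461e+01, -4.86981170e-02,
        6.40265015e-02,  9.05233333e-05]), 'eef_pos': array([ 558.50000082, -217.21682155,  113.57998171]), 'orientation': array([ 3.14151499e+00, -1.10727156e-04, -3.11456580e+00]), 'contact_force': array([ 0.49985114, -0.12999404,  0.45007501]), 'ft_torque': array([ 0.05878146, -0.03629651, -0.02962911]), 'finger_force': 0.0, 'grip_width': 37.72871370699831}
```

```bash
python3 -m pendant '[[-1,0,0,0,0],[-1,0,0,0,0],[-1,0,0,0,0],[-1,0,0,0,0],[-1,0,0,0,0],[-1,0,0,0,0]]' 15
```

```text
clock: 5.32
eef_pos: [558.5, -217.4, 113.6]
orientation: [-3.141, 0.0, -3.115]
contact_force: [0.4, -2.5, -1.1]
grip_width: 14.1
finger_force: 15.0
```

Gripped at 14.1 mm, which matches the lug's width. Now I slide it back.

```bash
python3 -m pendant '[[-1,-6,0,0,0],[-1,-12,0,0,0],[-1,-18,0,0,0],[-1,-24,0,0,0],[-1,-30,0,0,0],[-1,-34,0,0,0],[-1,-37,0,0,0],[-1,-39,0,0,0],[-1,-39,0,0,0]]' 15
python3 -m pendant '[[-1,-2,0,0,0],[-1,-4,0,0,0],[-1,-4,0,0,0]]' 15
```

```text
clock: 6.45
eef_pos: [598.1, -216.5, 113.6]
orientation: [-3.141, 0.0, -3.115]
contact_force: [-0.2, -4.7, -1.0]
grip_width: 14.0
finger_force: 15.0
clock: 6.82
eef_pos: [602.0, -216.4, 113.6]
orientation: [-3.141, 0.0, -3.115]
contact_force: [-0.6, -5.3, -0.5]
grip_width: 14.2
finger_force: 15.0
```

```bash
python3 -m pendant '[[-1,-2,0,0,0],[-1,-4,0,0,0],[-1,-4,0,0,0]]' 15
python3 -m pendant '[[-1,-2,0,0,0],[-1,-4,0,0,0],[-1,-4,0,0,0]]' 15
```

```text
clock: 7.2
eef_pos: [606.0, -216.3, 113.6]
orientation: [-3.141, 0.0, -3.115]
contact_force: [-1.4, -4.7, -0.5]
grip_width: 13.8
finger_force: 15.0
clock: 7.58
eef_pos: [608.5, -216.3, 113.6]
orientation: [-3.141, -0.003, -3.115]
contact_force: [-8.7, -4.8, 4.8]
grip_width: 14.0
finger_force: 15.0
```

The force rises to 8.7 N at about 50 mm of travel, so the lock is at its end stop. I release, lift and verify with the wrist camera from above the drum.

```bash
python3 -m pendant '[[-1,1,0,0,0],[-0.3,1,0,0,0],[0,1,0,0,0],[0,1,0,0,0],[0,1,0,0,0],[0,1,0,0,0],[0,1,0,-60,0],[0,1,0,-110,0],[0,1,0,-146,0],[0,1,0,-146,0]]' 15; python3 go.py 500 -109 260 3.1666
```

```text
clock: 8.82
eef_pos: [610.4, -216.7, 264.6]
orientation: [-3.138, 0.007, -3.114]
contact_force: [-0.3, 0.3, -0.4]
grip_width: 46.3
finger_force: 0.0
[107.5 110.6   3.5] turn [-0.2  0.4  0.1] t 8.825 [ 610.4 -216.7  264.6]
```

```bash
python3 -m pendant '[[0.1,50,50,4,0],[0.1,90,90,4,0],[0.1,107,111,4,0],[0.1,107,111,4,0],[0.1,107,111,4,0]]' >/dev/null; python3 - <<'E'
from h import *
import pickle
p=wrist();print(arm.sense()["eef_pos"],arm.sense()["grip_width"])
pickle.dump({k:p[k] for k in("img","vertical_fov","cx","cy","wc")},open("w2.pkl","wb"))
from numpy import cos,sin
q=[589.25,-104,.025]
def W(q,P):
    c,n=np.cos(q[2]),np.sin(q[2]);P=np.array(P,float)
    return np.c_[q[0]+c*P[:,0]-n*P[:,1],q[1]+n*P[:,0]+c*P[:,1],P[:,2]]
D=W(q,[[-113,14,94],[-113,-14,94],[-125,0,94],[-101,0,94]])
u=wproj(p,D);print(u.round(1).tolist())
im=p["img"].copy()
k=cv2.resize(im[60:340,220:520],None,fx=2,fy=2,interpolation=2)
for a in (u-[220,60])*2: cv2.circle(k,tuple(int(v) for v in a),2,(0,0,255),-1)
s=eyes.capture("scene")["img"];k3=cv2.resize(s[200:340,300:480],None,fx=2,fy=2,interpolation=2)
cv2.imwrite("pics/w2.png",np.hstack([k[:560,:440],np.vstack([k3,np.zeros((280,360,3),np.uint8)])]))
E
```

```text
[ 498.84356325 -108.32662289  255.08188958] 51.05804101502724
[[337.8, 195.6], [306.4, 195.5], [322.2, 182.2], [322.1, 208.8]]
```

View pics/w2.png

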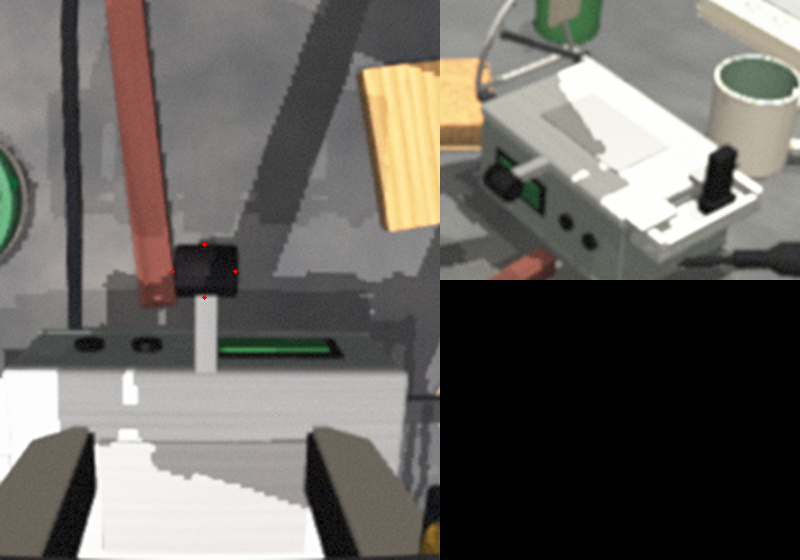

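The scene crop shows the lock at its back stop. In the wrist crop the drum sits where the model predicts, within 1 px, and the cover is shut. I descend on the drum.

```bash
python3 go.py 476.3 -106.2 76 3.1666
```

```text
[ 22.4   2.9 179.1] turn [ 0.  -0.   0.1] t 9.55 [ 498.9 -108.5  255.1]
```

```bash
python3 -m pendant '[[0.1,22,3,20,0],[0.1,22,3,60,0],[0.1,22,3,100,0],[0.1,22,3,140,0],[0.1,22,3,165,0],[0.1,22,3,179,0],[0.1,22,3,179,0],[-0.6,22,3,179,0],[-1,22,3,179,0],[-1,22,3,179,0],[-1,22,3,179,0],[-1,22,3,179,0]]' 20;python3 -m pendant '[[-1,0,0,0,0],[-1,0,0,0,0]]' 30
```

```text
clock: 11.05
eef_pos: [477.2, -106.1, 77.5]
orientation: [-3.14, 0.002, -3.115]
contact_force: [0.8, -5.4, 2.6]
grip_width: 27.9
finger_force: 20.0
clock: 11.3
eef_pos: [477.2, -106.1, 77.4]
orientation: [-3.14, 0.002, -3.115]
contact_force: [1.5, -5.2, 3.3]
grip_width: 27.6
finger_force: 30.0
```

```bash
python3 -m pendant '[[-1,0,0,-9,0],[-1,-1,0,-17.5,0],[-1,-2,0,-26,0],[-1,-3.5,0,-35,0],[-1,-5.5,0,-43,0],[-1,-8,0,-52,0],[-1,-10.5,0,-60,0],[-1,-14,0,-68,0],[-1,-17.5,0,-76,0],[-1,-21.5,0,-84,0],[-1,-25,0,-90,0],[-1,-25,0,-90,0]]' 30; python3 - <<'E'
from h import *
import pickle
p=wrist();cv2.imwrite("pics/w3.png",p["img"])
pickle.dump({k:p[k] for k in("img","vertical_fov","cx","cy","wc")},open("w3.pkl","wb"))
s=eyes.capture("scene")["img"]
k=cv2.resize(s[180:330,290:470],None,fx=4,fy=4,interpolation=2)
cv2.imwrite("pics/s3.png",k);print(arm.sense()["eef_pos"])
E
```

```text
clock: 12.8
eef_pos: [500.4, -105.6, 165.7]
orientation: [-3.141, -0.003, -3.115]
contact_force: [-2.1, -7.0, -4.8]
grip_width: 27.8
finger_force: 30.0
[ 500.22593784 -105.56970889  165.44644092]
```

View pics/s3.png

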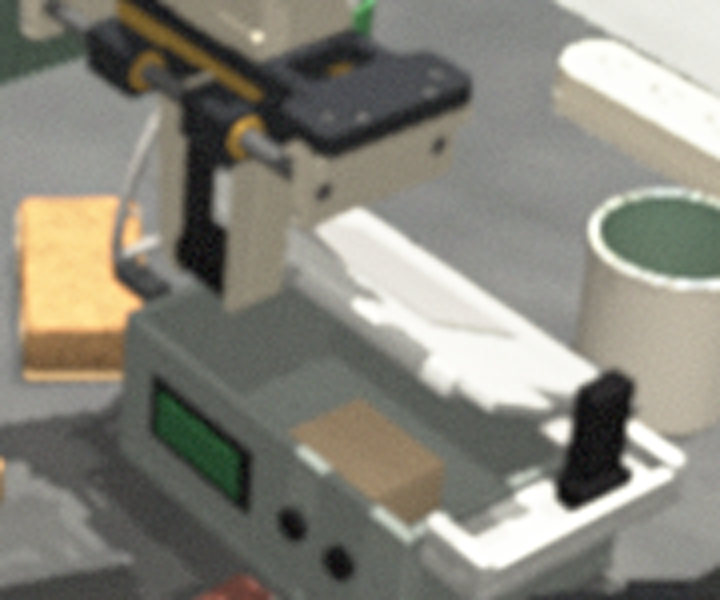

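View pics/w3.png

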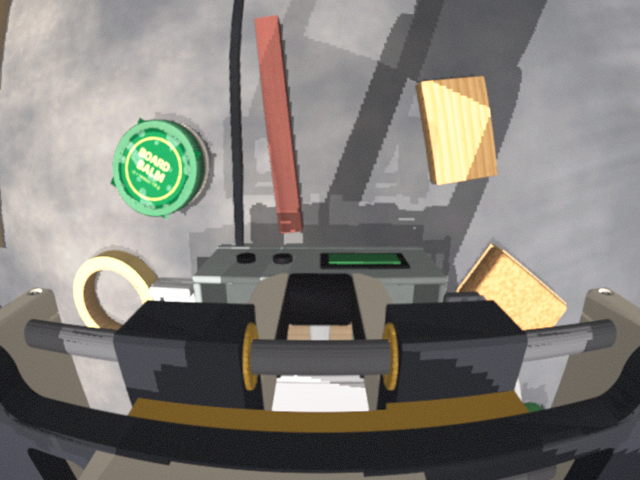

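The cover is lifted to about 0.53 rad by the tool's travel. The gripper hides the index arm in both views, so I check its angle on the earlier pictures with overlaid candidate lines.

```bash
python3 - <<'E'
import pickle
exec(open("fit.py").read().split("ot=np.array")[0])
q=[589.25,-104,.025];w=pickle.load(open("w1.pkl","rb"))
im=cv2.imread("pics/scene0.png");out=[]
for I,f,c,z in((im,lambda X:proj(s,X),(350,220),8),(w["img"],lambda X:wproj(w,X),(500,270),4)):
    h=50 if z==8 else 100;x0,y0=c[0]-h//2,c[1]-35 if z==8 else c[1]-70
    hh=70 if z==8 else 140
    k=cv2.resize(I[y0:y0+hh,x0:x0+h],None,fx=z,fy=z,interpolation=2)
    for a,col in((.45,(255,0,0)),(.55,(0,0,255)),(.65,(0,200,0))):
        P=f(W(q,[[62,107,94],[62-117*np.cos(a),107,94+117*np.sin(a)]]));print(a,P.round(1).tolist())
        for b in P[1:]: cv2.circle(k,tuple(((b-[x0,y0]+.5)*z).astype(int).tolist()),3,col,-1)
        b=P[0];cv2.circle(k,tuple(((b-[x0,y0]+.5)*z).astype(int).tolist()),3,(255,0,255),-1)
    print(x0,y0);out.append(k)
cv2.imwrite("pics/idx.png",np.hstack(out))
E
```

```text
0.45 [[370.7, 227.2], [327.1, 221.5]]
0.55 [[370.7, 227.2], [329.8, 215.6]]
0.65 [[370.7, 227.2], [333.0, 209.7]]
325 185
0.45 [[476.0, 312.4], [513.8, 227.7]]
0.55 [[476.0, 312.4], [518.6, 237.2]]
0.65 [[476.0, 312.4], [523.1, 248.1]]
450 200
```

View pics/idx.png

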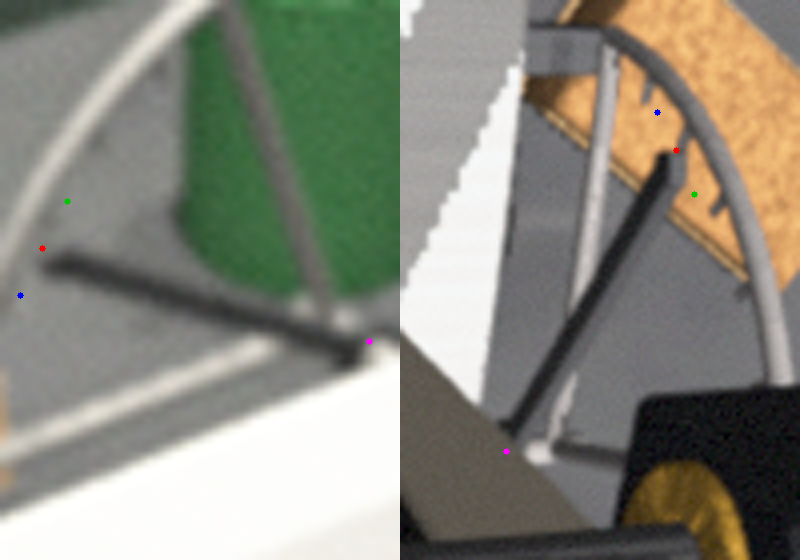

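Both views give an arm slope that matches 0.55 rad: the tip and axis end are shifted together by 1–2 px. I raise the cover the last bit, 0.527 to 0.55, and hold.

```bash
python3 -m pendant '[[-1,-1,0,-2,0],[-1,-2,0,-3.5,0],[-1,-2,0,-3.5,0],[-1,-2,0,-3.5,0],[-1,-2,0,-3.5,0],[-1,-2,0,-3.5,0]]' 30
python3 - <<'E'
from h import *
a=arm.sense()["eef_pos"];print(np.arcsin((a[2]-77.4)/175),np.arccos(1-(a[0]-477.2)/175))
s=eyes.capture("scene")["img"]
p=eyes.capture("top")["img"]
cv2.imwrite("pics/f.png",np.hstack([cv2.resize(s[180:330,290:410],None,fx=3.3,fy=3.3,interpolation=2),cv2.resize(p[160:310,300:420],None,fx=3.3,fy=3.3,interpolation=2)]))
E
```

```text
clock: 13.75
eef_pos: [502.1, -105.5, 168.6]
orientation: [-3.141, -0.004, -3.115]
contact_force: [0.3, -7.1, -5.3]
grip_width: 27.8
finger_force: 30.0
0.5481223230247629 0.539464505739611
```

View pics/f.png

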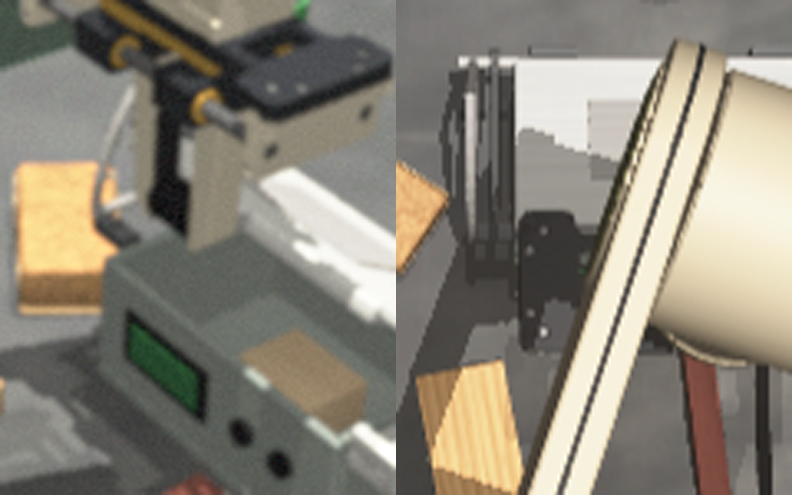

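The cover is held at about 0.545 rad with a steady 5 N load. The sector and the index arm in it are clear of the gripper. I hand in.

```bash
python3 -c "
from plant import order
print(order.job_done())"
```

```text
the job is handed in; nothing more can be done
None
```

I handed the job in with the lock at its back stop and the cover held at about 0.545 rad, against an index arm measured at about 0.55 rad; no verdict came back. In the last pose the gripper hid the arm, so its angle comes from the earlier pictures, and nothing round the tester looked disturbed.

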